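# Set the bay address on a pick-shelf controller

## Robot

A 7-joint arm with a two-finger parallel gripper is mounted at the origin on the work surface. World frame = base frame: x ahead of the robot, y to its left, z up, the work surface at z = 0. Lengths are in m, angles in rad, forces in N, time in s.
With the tool pointing down it reaches from about 0.35 to 0.9 m from the base axis. Payload 19.9 kg.
Tool frame: the origin (TCP) lies midway between the tips of the shut fingers; the grasp point (between the pads) lies 19 mm behind it; z points along the fingers, x is the direction in which the jaws open and shut, and the axes are right-handed (so a half turn about z gives the same grasp; the last joint's range is limited). The gripper opens to 85 mm and grips with 20 to 120 N. Pads are 22 mm wide; open, the fingers measure 114 mm over their backs; the gripper's body (76 mm by 85 mm) begins 54 mm behind the grasp point. The pads swing forward as they close: fully open they stand 13 mm farther back than shut.
Start: joints at [-1.272, 0.417, -0.01, 1.614, 0.005, 1.111, -0.053], TCP at [0.208, 0.589, 0.231] pointing down, gripper open.
Joint ranges: [-2.81, 2.81], [-0.39, 2.02], [-1.27, 1.25], [0.06, 2.57], [-1.19, 4.33], [0.19, 2], [-2.82, 2.82]. Speed limits (rad/s): [1.89, 1.89, 2.39, 2.39, 3.01, 3.01, 3.01].

## Interface

Orientations are given as a unit quaternion [w, x, y, z].
In Python, from plant import monitor, vision, workorder gives the robot as it stands. The module is installed in compiled form; this text tells all that it offers.
- The arm moves only by the shell command python3 -m pendant 'ROWS'. ROWS is JSON, a list that holds one entry, the list of rows, each a list of 7 numbers: the finger opening in mm, from 0 to 85.4, then the shift along the tool's x, y, z in units of 25 mm (1.0 is 25 mm), then the turn, a rotation vector about the tool's x, y, z in degrees. In form: [[[gripper, x, y, z, ax, ay, az], ...]]. A call has exactly 5 rows; each row is the pose to reach, as a shift and turn from the pose measured when the call began, along the tool's axes at that moment; what a row does not reach only later rows make up. A row lasts 1/10 s, in which the tool goes at most 50 mm and 8.59 degrees, less where a joint would pass 70% of its speed; a pose out of reach is approached as far as the arm can. A call with a gripper value outside its range is refused whole. The fingers move at their own pace and stop on an object; the grip force is fixed at half the most. Time passes only in rows, so rows that repeat a pose let the fingers close, or fill a call up. It gives the time, the measured TCP pose, the force and the opening at its end, in the units of the state.
- monitor.observe(): the state, without advancing time (a new reading comes with each control period).
- vision.capture(name): name is "scene" or "top" or "wrist"; returns a dict with "color" (480x640x3 uint8, blue, green, red), "mtx" (3x3 intrinsics, pixels), "R" (3x3) and "t" (3): a world point X has camera coordinates R X + t. Camera axes: x right, y down, z forward; pixel columns grow to the right and rows downward; lengths in m; the calibration is good to about 2 mm. A picture is of the moment at which its call begins. There is no depth.
- workorder.close_job(): hands the job in, once; it reports no verdict.
The state is a dict: "time": time; "joints": joint angles; "joint_velocities": joint speeds; "tau": joint torques, N m; "tool_pos": TCP position; "tcp_rot": TCP orientation; "force": force on the tool from outside, world axes, zero at the start; "moment": the same for the moment, N m; "gripper_width": finger opening in m.
Only numpy, scipy, OpenCV 4.12 (cv2) and the standard library are available. Lean on these libraries where they do the work, as an engineer would, in place of code of your own. Each camera call takes 0.05 s, during which the arm holds its last target. There are 200 camera calls.

## Task

Set the bay address on the grey controller box that has three white rocker switches side by side (not the two-rocker supply unit): seen from the robot, the left switch on, the middle one off and the right one on. A switch is on when its far end, next to the raised metal bar, is pressed fully down, and off when its near end is fully down.

Things in the scene. Friction and masses are not known exactly. Their poses are not given: they have to be found in the camera images.
- bank_top (a point): Middle of the flat top of the fixed grey box with three rockers (140 deep x 170 wide x 48 mm high). x points to its ON edge (far side), which has a raised bar 57 mm from this point, 6 mm high; y left, z up. Turned up to 20 degrees. White rockers, 24 wide (y), 66 mm long (x), middles at x = 0. A like box with two rockers that do not move is a bystander; which is left or right varies.
- sw_left (a joint): Left rocker, middle at y = +44 mm. Angle in rad: +0.20 fully on (end towards +x down), -0.20 fully off (end towards -x down). Each rocker is a shallow V: the half that is down lies flat, 2 mm above the box top; the other half rises from the middle at 23 degrees to 15 mm at its end.
- sw_mid (a joint): Middle rocker, at y = 0. Angle as for the left one: +0.20 fully on, -0.20 fully off. To flip any rocker, press down with closed fingertips on its raised half, about 22 mm from its middle, until that half lies flat, 2 mm above the box top. It needs under 1 N, tips over and stays there.
- sw_right (a joint): Right rocker, middle at y = -44 mm. Angle as for the left one: +0.20 fully on, -0.20 fully off. It may start either way.

How it is judged:
By the outcome, as a careful person would: the job done as asked, in the order asked, and still so for the second after the job is handed in, with the robot touching nothing.
It also fails if it takes over 32 s, if anything falls off the work surface, if the arm or the gripper's body presses on something with over 40 N, if the wrist force passes 120 N, or if a joint passes its speed limit or range.

## Working session

There is one attempt and no reset: what is moved stays moved. The work goes in short steps, Python scripts to look and compute and a shell command to move; the robot and the scene stay as the last step left them, time stands still between calls to the robot, and variables do not carry over. Pictures are saved under pics/ and viewed, about 8 in all and at most 12, crops included, and the job is handed in when it is done.

```bash
mkdir -p pics
python3 - <<'E'
from plant import monitor, vision
import cv2,numpy as np
s=monitor.observe();print(s)
ims=[]
for n in("top","scene"):
    c=vision.capture(n);cv2.imwrite(f"pics/{n}0.png",c["color"]);np.savez(f"{n}0.npz",**c);print(n,c["mtx"].tolist(),c["R"].tolist(),c["t"])
E
```

```text
{'time': 0.0, 'joints': array([-1.27251828,  0.41799602, -0.01030376,  1.6141772 ,  0.00473249,
        1.1107103 , -0.053064  ]), 'joint_velocities': array([ 0.00066756,  0.00059825, -0.00078314, -0.00182815, -0.00026488,
        0.00049713,  0.00048644]), 'tau': array([-1.56558868e-03, -8.64471602e+01,  6.78352732e-01, -4.34883678e+01,
        1.90557609e-02,  7.62880925e-03, -2.96016481e-05]), 'tool_pos': array([0.20819901, 0.5889274 , 0.23064525]), 'tcp_rot': array([ 4.14267418e-04,  8.16491144e-01,  5.77357610e-01, -4.79952488e-04]), 'force': array([-0.10311592,  0.31280706,  0.2760918 ]), 'moment': array([-0.00954767,  0.00495276,  0.01632407]), 'gripper_width': 0.08533824841959599}
top [[457.6601556853328, 0.0, 310.19282271471275], [0.0, 457.6601556853328, 248.26090333352323], [0.0, 0.0, 1.0]] [[0.007560002767776451, -0.9994147758678641, 0.03336093726408435], [-0.9909649001854638, -0.01195530027777627, -0.1335875645248544], [0.1339082258808814, -0.03204959550844846, -0.9904753457149649]] [-0.02188389  0.53578954  0.77648593]
scene [[472.5791018237886, 0.0, 321.0656810666988], [0.0, 472.5791018237886, 238.47746535863473], [0.0, 0.0, 1.0]] [[-0.7573088613683023, 0.6528853514970582, 0.014966839800302017], [0.5601662295756673, 0.6611998786682414, -0.4990275700721189], [-0.33570386315326495, -0.36953408266310905, -0.8664568529443971]] [ 0.4213181  -0.26373502  0.94881363]
```

View pics/top0.png

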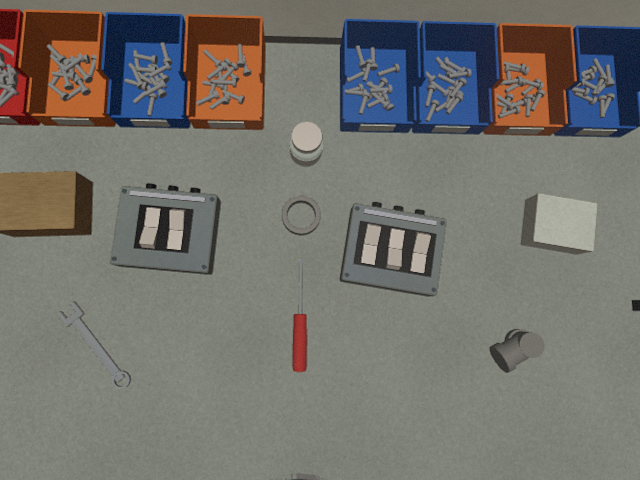

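View pics/scene0.png

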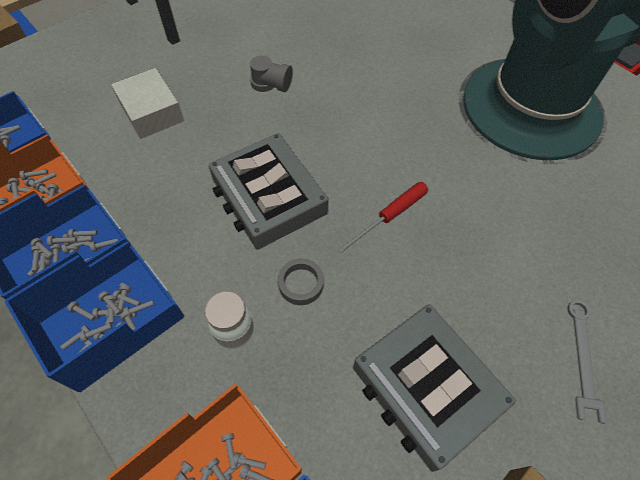

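The top view shows the three-rocker box centred near (396,249), with its bar on the far side. The two-rocker box is on the left at (166,229). In the scene view the three-rocker box is near (268,187). Next I'll get its pose and a zoom.

```bash
cat > h.py <<'E'
import numpy as np,cv2
def ray(c,uv,z):
    d=c["R"].T@np.linalg.solve(c["mtx"],[uv[0],uv[1],1.]);o=-c["R"].T@c["t"]
    return o+d*(z-o[2])/d[2]
def proj(c,X):
    p=c["mtx"]@(c["R"]@np.asarray(X)+c["t"]);return p[:2]/p[2]
E
python3 - <<'E'
from h import *
out=[]
for n,(x0,y0,w,h) in(("top",(335,190,120,115)),("scene",(200,125,140,130))):
    c=dict(np.load(n+"0.npz"));im=c["color"][y0:y0+h,x0:x0+w]
    b,g,r=[im[...,i].astype(int) for i in range(3)]
    for nm,m,z in(("white",(r-b>12)&(r>120),.052),("bar",(abs(r-b)<25)&(g>145),.054),("recess",((g<60)|((r-b>12)&(r>120))),.049)):
        m=m.astype(np.uint8)
        if nm=="recess": m=cv2.morphologyEx(m,cv2.MORPH_OPEN,np.ones((3,3)))
        for k in cv2.findContours(m,cv2.RETR_EXTERNAL,cv2.CHAIN_APPROX_NONE)[0]:
            if cv2.contourArea(k)<60: continue
            q=cv2.boxPoints(cv2.minAreaRect(k))+[x0,y0]
            P=np.array([ray(c,p,z) for p in q]);e=P[1]-P[0];f=P[2]-P[1];l=e if np.linalg.norm(e)>np.linalg.norm(f) else f
            print(n,nm,q.mean(0).round(1),P.mean(0).round(4),np.linalg.norm(e).round(4),np.linalg.norm(f).round(4),np.degrees(np.arctan2(l[1],l[0])).round(1))
    out.append(cv2.resize(im,(400,400*h//w),interpolation=cv2.INTER_CUBIC))
H=max(o.shape[0] for o in out)
cv2.imwrite("pics/z.png",np.hstack([cv2.copyMakeBorder(o,0,H-o.shape[0],0,0,0) for o in out]))
E
```

```text
top white [419.9 252.4] [ 0.529  -0.2087  0.052 ] 0.0694 0.0259 -11.5
top white [395.3 248.6] [ 0.5353 -0.1654  0.052 ] 0.0693 0.0254 -6.2
top white [370.4 244. ] [ 0.5429 -0.1216  0.052 ] 0.0692 0.0251 -10.1
top bar [420.  252.8] [ 0.5281 -0.2083  0.054 ] 0.0675 0.0241 -12.2
top bar [395.5 247.1] [ 0.5377 -0.1654  0.054 ] 0.063 0.0237 -7.0
top bar [370.6 244.4] [ 0.5418 -0.1217  0.054 ] 0.067 0.0236 -10.4
top bar [400.  216.5] [ 0.592  -0.1743  0.054 ] 0.007 0.1266 -99.0
top recess [394.9 248.4] [ 0.5361 -0.1653  0.049 ] 0.0762 0.1389 -99.2
scene white [278.9 197. ] [ 0.5414 -0.1228  0.052 ] 0.0721 0.0287 165.9
scene white [266.  178.8] [ 0.535  -0.1656  0.052 ] 0.0721 0.0279 179.7
scene white [253.7 160.3] [ 0.5272 -0.21    0.052 ] 0.0722 0.0297 164.7
scene bar [280.8 196.7] [ 0.5397 -0.1201  0.054 ] 0.0662 0.0263 163.6
scene bar [257.1 184.1] [ 0.554 -0.165  0.054] 0.0337 0.0232 170.7
scene bar [236.4 193.4] [ 0.5906 -0.1739  0.054 ] 0.0074 0.1289 80.8
scene bar [274.7 173.4] [ 0.5182 -0.1639  0.054 ] 0.0359 0.0221 -173.6
scene bar [255.3 160.1] [ 0.5258 -0.2072  0.054 ] 0.0668 0.0263 161.7
scene recess [264.3 218.9] [ 0.5838 -0.1087  0.049 ] 0.1143 0.1992 124.7
scene recess [267.9 181.4] [ 0.5339 -0.164   0.049 ] 0.0847 0.1489 78.8
```

View pics/z.png

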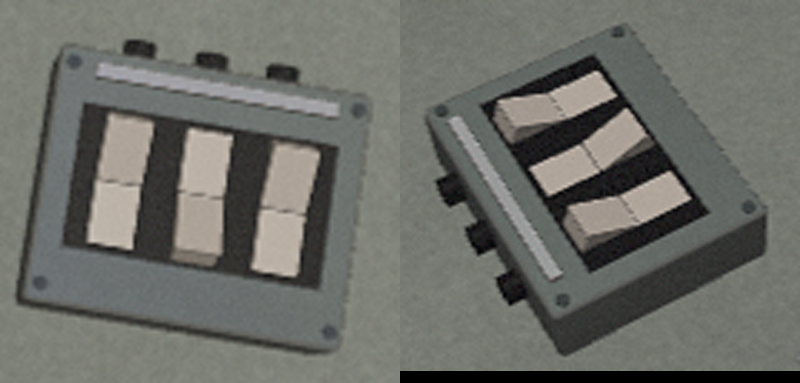

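Both views agree. The left and right rockers have their far ends raised, so they are off, and the middle one is on, so all three need flipping. Box centre is about (0.536, -0.165) with yaw about -9.2°. I'll write a helper for tool-axis shifts.

```bash
cat > go.py <<'E'
import sys,numpy as np
from scipy.spatial.transform import Rotation as Ro
from plant import monitor
C=np.array([.5358,-.165]);a=np.radians(-9.2);U=np.array([np.cos(a),np.sin(a)]);V=np.array([-U[1],U[0]])
s=monitor.observe();R=Ro.from_quat(s["tcp_rot"],scalar_first=True);p=s["tool_pos"]
G=Ro.from_matrix(np.array([[V[0],U[0],0],[V[1],U[1],0],[0,0,-1.]]))
print("t",s["time"],"pos",p.round(4),"f",s["force"].round(1),"w",s["gripper_width"].round(4),"turn",(R.inv()*G).as_rotvec(degrees=True).round(2))
for n,x,y in(("L",.022,.044),("M",-.022,0),("R",.022,-.044)):
    w=C+x*U+y*V
    for z in(.085,.0495): print(n,z,(R.inv().apply(np.r_[w,z]-p)/.025).round(2))
E
python3 go.py
```

```text
Traceback (most recent call last):
  File "go.py", line 7, in <module>
    print("t",s["time"],"pos",p.round(4),"f",s["force"].round(1),"w",s["gripper_width"].round(4),"turn",(R.inv()*G).as_rotvec(degrees=True).round(2))
                                                                     ^^^^^^^^^^^^^^^^^^^^^^^^
AttributeError: 'float' object has no attribute 'round'
```

```bash
sed -i 's/s\["gripper_width"\].round(4)/round(s["gripper_width"],4)/' go.py; python3 go.py
```

```text
t 0.1 pos [0.2082 0.589  0.2307] f [-0.9  0.4 -0.6] w 0.0854 turn [ -0.     0.06 -10.27]
L 0.085 [-22.17  22.96   5.86]
L 0.0495 [-22.17  22.96   7.28]
M 0.085 [-24.22  21.54   5.86]
M 0.0495 [-24.22  21.54   7.28]
R 0.085 [-25.64  23.59   5.86]
R 0.0495 [-25.63  23.58   7.28]
```

```bash
python3 -m pendant '[[[0,-1.3,1.35,0,0,0,-2],[0,-2.6,2.7,0,0,0,-4],[0,-3.9,4.05,0,0,0,-6],[0,-5.2,5.4,0,0,0,-8],[0,-6.5,6.75,0,0,0,-10]]]'; python3 go.py
```

```text
time: 0.6
tool_pos: [0.3136, 0.3776, 0.2308]
tcp_rot: [0.0, 0.763, 0.647, -0.001]
force: [1.2, 0.7, -0.1]
gripper_width: 0.0121
t 0.6 pos [0.3136 0.3776 0.2308] f [ 1.2  0.7 -0.1] w 0.0121 turn [-0.01  0.07 -0.18]
L 0.085 [-18.19  13.18   5.85]
L 0.0495 [-18.19  13.18   7.27]
M 0.085 [-19.96  11.43   5.85]
M 0.0495 [-19.96  11.43   7.27]
R 0.085 [-21.71  13.2    5.86]
R 0.0495 [-21.71  13.2    7.28]
```

```bash
python3 -m pendant '[[[0,-1.5,1.1,0,0,0,0],[0,-3,2.2,0,0,0,0],[0,-4.5,3.3,0,0,0,0],[0,-6,4.4,0,0,0,0],[0,-7.5,5.5,0,0,0,0]]]'; python3 go.py
```

```text
time: 1.1
tool_pos: [0.4191, 0.1683, 0.231]
tcp_rot: [0.0, 0.763, 0.647, -0.0]
force: [0.8, 1.2, -0.3]
gripper_width: 0.0001
t 1.1 pos [0.4191 0.1683 0.231 ] f [ 0.8  1.2 -0.3] w 0.0001 turn [-0.01  0.06 -0.18]
L 0.085 [-10.62   7.66   5.85]
L 0.0495 [-10.62   7.66   7.27]
M 0.085 [-12.39   5.9    5.85]
M 0.0495 [-12.39   5.9    7.27]
R 0.085 [-14.14   7.67   5.85]
R 0.0495 [-14.14   7.67   7.27]
```

```bash
python3 -m pendant '[[[0,-1.5,1.1,0.4,0,0,0],[0,-3,2.2,0.8,0,0,0],[0,-4.5,3.3,1.2,0,0,0],[0,-6,4.4,1.6,0,0,0],[0,-7.5,5.5,2,0,0,0]]]'; python3 go.py
```

```text
time: 1.6
tool_pos: [0.5246, -0.0409, 0.1807]
tcp_rot: [0.0, 0.762, 0.647, -0.0]
force: [0.8, 0.6, -0.3]
gripper_width: 0.0002
t 1.6 pos [ 0.5246 -0.0409  0.1807] f [ 0.8  0.6 -0.3] w 0.0002 turn [-0.01  0.06 -0.16]
L 0.085 [-3.06  2.13  3.83]
L 0.0495 [-3.06  2.13  5.25]
M 0.085 [-4.83  0.37  3.83]
M 0.0495 [-4.82  0.37  5.25]
R 0.085 [-6.58  2.13  3.83]
R 0.0495 [-6.58  2.14  5.25]
```

Over the left rocker, then a look from close by.

```bash
python3 -m pendant '[[[0,-1,0.7,0.8,0,0,0],[0,-2,1.4,1.6,0,0,0],[0,-3.06,2.13,2.4,0,0,0],[0,-3.06,2.13,3.2,0,0,0],[0,-3.06,2.13,3.83,0,0,0]]]'; python3 go.py
python3 - <<'E'
from plant import vision
import cv2
a=vision.capture("wrist")["color"];b=vision.capture("scene")["color"][90:290,150:400]
cv2.imwrite("pics/c1.png",cv2.hconcat([cv2.resize(a,(400,300)),cv2.resize(b,(375,300),interpolation=2)]))
E
```

```text
time: 2.1
tool_pos: [0.5641, -0.1258, 0.0834]
tcp_rot: [-0.0, 0.763, 0.647, -0.001]
force: [-0.3, 0.9, -0.4]
gripper_width: -0.0003
t 2.1 pos [ 0.5641 -0.1258  0.0834] f [-0.3  0.9 -0.4] w -0.0003 turn [-0.1   0.08 -0.23]
L 0.085 [ 0.03  0.01 -0.06]
L 0.0495 [0.03 0.02 1.36]
M 0.085 [-1.74 -1.74 -0.06]
M 0.0495 [-1.74 -1.74  1.36]
R 0.085 [-3.49  0.03 -0.06]
R 0.0495 [-3.49  0.03  1.36]
```

View pics/c1.png

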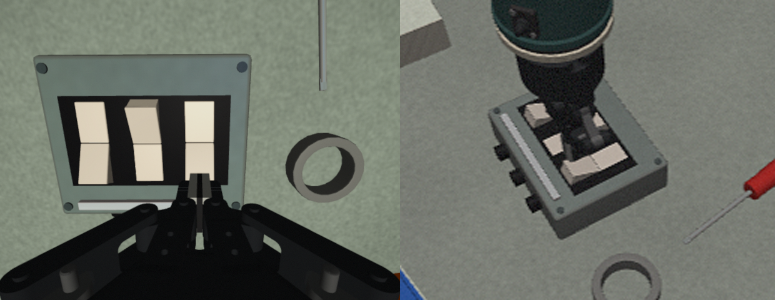

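The wrist view, which looks back with the bar at the bottom, shows the fingertips at (199,175) centred over the left rocker's far half. I'll press down and retreat.

```bash
python3 -m pendant '[[[0,0,0,0.35,0,0,0],[0,0,0,0.7,0,0,0],[0,0,0,1.0,0,0,0],[0,0,0,1.2,0,0,0],[0,0,0,1.35,0,0,0]]]'; python3 -m pendant '[[[0,0,0,0.02,0,0,0],[0,0,0,0.02,0,0,0],[0,0,0,-0.5,0,0,0],[0,0,0,-1,0,0,0],[0,0,0,-1.4,0,0,0]]]';python3 go.py
```

```text
time: 2.7
tool_pos: [0.5634, -0.1243, 0.0493]
tcp_rot: [-0.001, 0.762, 0.647, -0.002]
force: [-15.5, 5.2, 52.7]
gripper_width: -0.0001
time: 3.2
tool_pos: [0.5639, -0.1244, 0.0857]
tcp_rot: [-0.001, 0.762, 0.647, -0.001]
force: [-0.1, 0.2, -0.2]
gripper_width: 0.0
t 3.2 pos [ 0.5639 -0.1244  0.0857] f [-0.1  0.2 -0.2] w 0.0 turn [-0.14  0.05 -0.12]
L 0.085 [-0.02  0.03  0.03]
L 0.0495 [-0.02  0.03  1.45]
M 0.085 [-1.79 -1.73  0.03]
M 0.0495 [-1.79 -1.72  1.45]
R 0.085 [-3.54  0.04  0.03]
R 0.0495 [-3.54  0.04  1.45]
```

It bottomed out at 53 N, so I'll press 1 mm less from here. Next is the middle rocker.

```bash
python3 -m pendant '[[[0,-0.6,-0.6,0,0,0,0],[0,-1.2,-1.2,0,0,0,0],[0,-1.79,-1.73,0,0,0,0],[0,-1.79,-1.73,0,0,0,0],[0,-1.79,-1.73,0,0,0,0]]]';python3 go.py
```

```text
time: 3.7
tool_pos: [0.5141, -0.1618, 0.0862]
tcp_rot: [-0.001, 0.762, 0.647, -0.001]
force: [0.8, 0.2, -0.1]
gripper_width: -0.0004
t 3.7 pos [ 0.5141 -0.1618  0.0862] f [ 0.8  0.2 -0.1] w -0.0004 turn [-0.11  0.04 -0.16]
L 0.085 [1.78 1.75 0.04]
L 0.0495 [1.78 1.76 1.46]
M 0.085 [ 0.01 -0.    0.05]
M 0.0495 [0.01 0.   1.47]
R 0.085 [-1.74  1.76  0.04]
R 0.0495 [-1.74  1.77  1.46]
```

```bash
python3 -m pendant '[[[0,0,0,0.4,0,0,0],[0,0,0,0.8,0,0,0],[0,0,0,1.1,0,0,0],[0,0,0,1.3,0,0,0],[0,0,0,1.43,0,0,0]]]'; python3 -m pendant '[[[0,0,0,0,0,0,0],[0,0,0,-0.3,0,0,0],[0,0,0,-0.8,0,0,0],[0,0,0,-1.4,0,0,0],[0,0,0,-1.4,0,0,0]]]';python3 go.py
```

```text
time: 4.2
tool_pos: [0.5138, -0.1617, 0.0497]
tcp_rot: [-0.001, 0.762, 0.647, -0.001]
force: [-7.5, 3.0, 27.9]
gripper_width: -0.0002
time: 4.7
tool_pos: [0.5151, -0.1621, 0.0873]
tcp_rot: [0.0, 0.762, 0.647, -0.0]
force: [-0.1, -0.2, -0.3]
gripper_width: -0.0002
t 4.7 pos [ 0.5151 -0.1621  0.0873] f [-0.1 -0.2 -0.3] w -0.0002 turn [ 0.04  0.04 -0.16]
L 0.085 [1.78 1.71 0.09]
L 0.0495 [1.78 1.71 1.51]
M 0.085 [ 0.02 -0.04  0.09]
M 0.0495 [ 0.02 -0.05  1.51]
R 0.085 [-1.74  1.72  0.09]
R 0.0495 [-1.74  1.72  1.51]
```

```bash
python3 -m pendant '[[[0,-0.6,0.6,0,0,0,0],[0,-1.2,1.2,0,0,0,0],[0,-1.75,1.76,0,0,0,0],[0,-1.75,1.76,0,0,0,0],[0,-1.75,1.76,0,0,0,0]]]';python3 go.py
```

```text
time: 5.2
tool_pos: [0.5512, -0.2123, 0.0874]
tcp_rot: [0.0, 0.763, 0.647, -0.0]
force: [-0.2, 0.7, -0.4]
gripper_width: -0.0004
t 5.2 pos [ 0.5512 -0.2123  0.0874] f [-0.2  0.7 -0.4] w -0.0004 turn [ 0.03  0.04 -0.18]
L 0.085 [ 3.53 -0.04  0.09]
L 0.0495 [ 3.53 -0.04  1.51]
M 0.085 [ 1.77 -1.8   0.09]
M 0.0495 [ 1.77 -1.8   1.51]
R 0.085 [ 0.01 -0.03  0.09]
R 0.0495 [ 0.01 -0.03  1.51]
```

Press the right rocker, then lift well clear, back towards the robot's left, for a final look.

```bash
python3 -m pendant '[[[0,0,0,0.4,0,0,0],[0,0,0,0.8,0,0,0],[0,0,0,1.1,0,0,0],[0,0,0,1.35,0,0,0],[0,0,0,1.47,0,0,0]]]'; python3 -m pendant '[[[0,0,0,0,0,0,0],[0,0,0,-0.5,0,0,0],[0,0,0,-1.5,0,0,0],[0,0,0,-3,0,0,0],[0,0,0,-4.5,0,0,0]]]'
python3 -m pendant '[[[0,1.4,0,-0.5,0,0,0],[0,2.8,0,-1,0,0,0],[0,4.2,0,-1,0,0,0],[0,5.6,0,-1,0,0,0],[0,7,0,-1,0,0,0]]]'; python3 -m pendant '[[[0,1.4,0,0,0,0,0],[0,2.8,0,0,0,0,0],[0,4.2,0,0,0,0,0],[0,5.6,0,0,0,0,0],[0,5.6,0,0,0,0,0]]]'
python3 - <<'E'
from plant import vision
import cv2
a=vision.capture("top")["color"][185:310,330:460];b=vision.capture("scene")["color"][115:260,190:340]
cv2.imwrite("pics/c2.png",cv2.hconcat([cv2.resize(a,(400,385),interpolation=2),cv2.resize(b,(398,385),interpolation=2)]))
E
```

```text
time: 5.7
tool_pos: [0.5509, -0.2122, 0.0498]
tcp_rot: [-0.0, 0.763, 0.647, -0.0]
force: [-6.2, 3.3, 22.5]
gripper_width: 0.0002
time: 6.2
tool_pos: [0.5507, -0.2122, 0.1641]
tcp_rot: [-0.0, 0.763, 0.647, -0.001]
force: [0.7, -0.2, 0.7]
gripper_width: -0.0
time: 6.7
tool_pos: [0.5794, -0.0382, 0.1899]
tcp_rot: [0.0, 0.763, 0.647, -0.0]
force: [0.3, -0.4, -0.8]
gripper_width: 0.0002
time: 7.2
tool_pos: [0.6024, 0.1055, 0.1902]
tcp_rot: [-0.0, 0.761, 0.649, 0.001]
force: [-0.2, -0.4, -0.7]
gripper_width: -0.0001
```

View pics/c2.png

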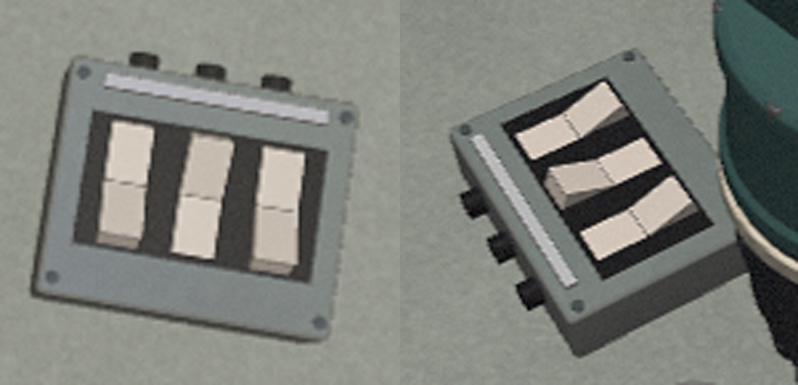

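The left and right rockers now have their far halves flat (crop pixels (130,150) and (280,175)) and their near ends raised. The middle one has its near half flat at (197,225). The arm is clear of the box.

```bash
python3 -c "
from plant import workorder; print(workorder.close_job())"
```

```text
the job is handed in; nothing more can be done
None
```

The bay address is set on the three-rocker box: left on, middle off, right on. The job was handed in after about 7.3 s of the 32 s allowed. All three rockers started the wrong way, so I flipped them left, middle, right, with one press of the closed fingertips each.

- **Switch positions:** The final top and scene views agree. The left and right rockers lie flat at the bar side with their near ends raised, and the middle one lies flat at its near end.
- **Forces:** The wrist readings at the bottom of the presses were about 55, 29 and 24 N, under the 120 N limit. The first press went about 1 mm deeper than needed, so I made the next two shallower.
- **Clearance:** The arm ended well clear of the box, touching nothing, with the force reading near zero.

No check failed or disagreed.

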